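# Shift a marked plate out over the nest's end and clamp it again

## Robot

A 6-joint arm with a two-finger parallel gripper is mounted at the origin on a cart in front of the work surface, level with it; the furniture and walls round the work are solid. World frame = base frame: x ahead of the robot, y to its left, z up, the work surface at z = 0. Lengths are in m, angles in degrees, forces in N, time in s.
With the tool pointing down it reaches from about 0.35 to 0.875 m from the base axis. Payload 4.2 kg.
Tool frame: the origin (TCP) lies midway between the tips of the shut fingers; the grasp point (between the pads) lies 19 mm behind it; z points along the fingers, y is the line along which they close (so a half turn about z gives the same grasp; the last joint's range is limited). The gripper opens to 87 mm and grips with 3 to 60 N. Pads are 19 mm wide; open, the fingers measure 117 mm over their backs; the gripper's body (75 mm by 190 mm) begins 51 mm behind the grasp point.
Start: joints at [85.577, 22.042, 0.453, 0, -68.411, -14.817], TCP at [0.206, 0.59, 0.223] pointing down, gripper open.
Joint ranges: [-179.83, 179.83], [-69.29, 118.12], [-61.27, 80.66], [-181.25, 117.63], [-171.15, -9.14], [-177.46, 177.46]. Speed limits (degrees/s): [159.86, 159.86, 180, 180, 180, 180].

## Interface

Orientations are given as a 3x3 rotation matrix whose columns are the frame's x, y, z axes.
In Python, from station import sensors, eyes, workorder gives the robot as it stands.
- The arm moves only by the tool run_rows, called after "Request:" by a JSON object that holds its "name" and its "arguments". Schema: {"type":"object","properties":{"plan":{"type":"object","properties":{"moves":{"type":"array","items":{"type":"array","items":{"type":"number"},"minItems":7,"maxItems":7},"minItems":1,"maxItems":8}},"additionalProperties":false,"required":["moves"]},"only":{"type":"string"},"quiet":{"type":"boolean"},"lines":{"type":"string"}},"required":["plan"],"additionalProperties":false}. plan is an object whose key "moves" holds a list of rows, 1 to 8 of them, each of 7 numbers: the opening from 0.0 (shut) to 1.0 (fully open), then dx, dy, dz in normalised numbers (1 is 0.75 m), then a rotation vector rx, ry, rz in shares of 90 degrees (1.0 is 90 degrees); each row is the pose to reach, as a shift and turn from the pose commanded when the call began, along the tool's axes at that moment; what a row does not reach only later rows make up. A row lasts 1/10 s, in which the tool goes at most 0.05 m and 8.59 degrees, less where a joint would pass 70% of its speed; a pose out of reach is approached as far as the arm can. The fingers move at their own pace and stop on an object; the grip force is fixed at half the most. Time passes only in rows, so rows that do not move let the fingers close. The tool returns the time, the measured TCP pose, the force, the opening and the grip force at its end. only (a regular expression) keeps the lines of the reply that match it, lines (a string "A,B") keeps lines A to B, and quiet returns only ok. No shift or turn number may pass 1 either way. Input that does not fit is refused with a message, and nothing moves.
- sensors.sense(): the state, without advancing time (a new reading comes with each control period).
- eyes.capture(name): name is "scene" or "top"; returns a dict with "pixels" (420x560x3 uint8, red, green, blue), "z_map" (420x560 float32, m along the optical axis (not along the pixel's ray), 0 where there is no reading), "K" (3x3 intrinsics, pixels), "world_from_camera" (4x4, takes a point from camera to world coordinates). Camera axes: x right, y up, looking along -z (the intrinsics and any distortion apply to the point x, -y, -z); pixel columns grow to the right and rows downward; lengths in m; the calibration is good to about 2 mm. A picture is of the moment at which its call begins.
- workorder.finish_job(): hands the job in; it is judged then, once.
The state is a dict: "time_s": time; "joints": joint angles; "joint_velocities": joint speeds; "effort": joint torques, N m; "tcp_pos": TCP position; "ee_rot": TCP orientation; "wrist_force": force on the tool from outside, world axes, zero at the start; "moment": the same for the moment, N m; "gripper_width": opening from 0.0 (shut) to 1.0 (fully open); "gripper_force": force on a finger pad.
Only numpy, scipy, OpenCV 4.12 (cv2) and the standard library are available. Lean on these libraries where they do the work, as an engineer would, in place of code of your own. Each camera call takes 0.05 s, during which the arm holds its last target. There are 200 camera calls.

## Task

The marked blue-grey plate is held in the guided nest of the aluminium fixture by a toggle clamp, and its end edge has to be deburred next. Push the clamp's upright black handle all the way over, away from the plate, then push the plate along between the guide strips until about 3 cm of it sticks out past the fixture's end nearest the clamp, and push the handle upright again so that the clamp holds the plate there. Work by pushing alone: the plate must not be lifted, and the other things stay where they lie.

Things in the scene. Friction and masses are not known exactly. Their poses are not given: they have to be found in the camera images.
- fixture: Fixed aluminium block, 145 (x) x 190 (y) x 22 mm high; origin: centre of its underside. Along the near (-x) side of its top runs the nest, a ledge with two steel strips 7 mm high, 8 wide, 75 long that begin 3 mm from the -y end; the channel between them is 53 mm wide, centred on x = -36 mm. The ledge is open at both ends, bare behind (+y of) the strips. The clamp stands on the far (+x) half.
- ledge_edge (a point): The middle of the channel on the ledge (top of the block), exactly at the block's -y end face, the edge over which the plate shall stick out. Axes as the fixture's: the plate is pushed towards -y, and what lies at negative y of this point sticks out.
- plate: The marked plate, blue-grey with a light border line and a square code, 50 mm (its x) by 130 mm (its y) by 5 mm, about 0.1 kg, loose in the nest. Origin: centre of its underside; its axes lie nearly as the fixture's. At the start its front end lies 8 to 32 mm inside the edge.
- plate_front (a point): The middle of the plate's front (-y) end, at its underside: the end that shall stick out.
- plate_back (a point): The middle of the plate's back (+y) end, at its underside: the end face, 5 mm high, to push on. It always lies behind the guide strips, on the bare ledge.
- toggle_clamp: Toggle clamp screwed to the fixture, 118 mm high when shut; axes as the fixture's. Origin in its underside (2.5 mm above the ledge), 40 mm in +x from its foot. From the pivot a lever reaches in -x over the far strip and presses a round foot (15 mm) on the plate, 40 mm from ledge_edge in y. Open, the foot is about 45 mm up and the lever's end 80 mm above the clamp's underside.
- clamp_pivot (a point): The clamp's hinge axis (along the fixture's y), 28 mm above the clamp's underside.
- grip_end (a point): Middle of the top end of the clamp's black grip, 90 mm from the pivot; moves with the handle. The grip is 15 mm thick (x), 17 mm wide (y) and 52 mm long down from this point; below it is a 10 mm bar.
- toggle_clamp_handle (a joint): Handle angle about clamp_pivot (rad): 0 upright, foot on the plate; 0.7 fully over towards +x, foot up. Over centre at 0.35: it snaps shut below that, open above, and stays at either end by itself. About 0.55 N m (6 to 10 N on the grip) takes it over. Push it open from its -x side, shut from its +x side; in shutting let the tips rise along with the grip's end, which moves on an arc.
- bushing_3: Steel bushing, a ring 32 mm across and 12 mm high, standing on the fixture block. Origin: underside centre. Not part of the job.
- pen_red: Red pen, 135 mm long and 11 mm thick, lying left of the fixture, roughly along x. Not part of the job.
- calliper: Vernier calliper, 77 x 210 x 8 mm, lying behind the fixture, long side roughly along y. Not part of the job.

How it is judged (in metres and radians):
On the way, in this order (a step that is already met when the one before it is completed fails the run):
1. the clamp is open, and the plate has not been shifted under it (value of joint toggle_clamp_handle above 0.55 rad and distance of plate from where it was at the start of the episode below 0.012 m), for 0.2 s.
2. with the clamp open, the plate's front end is pushed 20 to 40 mm out past the fixture's end (y of plate_front in the frame of ledge_edge between -0.04 and -0.02 m and x of plate in the frame of ledge_edge between -0.006 and 0.006 m and value of joint toggle_clamp_handle above 0.5 rad), for 0.2 s.
3. the clamp is shut on the plate, which still sticks out 20 to 40 mm (y of plate_front in the frame of ledge_edge between -0.04 and -0.02 m and value of joint toggle_clamp_handle between -0.04 and 0.06 rad and contact force between toggle_clamp and plate above 2 N), for 0.3 s.
At the end, for the whole second after the job is handed in: The plate lies flat between the guide strips, at rest, with 20 to 40 mm of it past the fixture's end, and the clamp's handle is upright (within 0.06 rad) with its foot pressing on the plate (over 2 N) (all of step 3 and x of plate in the frame of ledge_edge between -0.006 and 0.006 m and z of plate_front in the frame of ledge_edge between -0.003 and 0.003 m and z of plate_back in the frame of ledge_edge below 0.003 m and linear speed of plate below 0.01 m/s); the robot touches nothing.
It fails at once if the plate is lifted off the ledge (either end more than 10 mm up) (z of any of plate_front, plate_back in the frame of ledge_edge above 0.01 m).
It fails at once if the plate falls off the ledge (z of any of plate_front, plate_back in the frame of ledge_edge below -0.01 m).
It fails at once if the bushing, pen or calliper is moved by more than 15 mm (distance of any of bushing_3, pen_red, calliper from where it was at the start of the episode above 0.015 m).
It also fails if it takes over 58 s, if anything falls off the work surface, if the arm or the gripper's body presses on something with over 40 N, if the wrist force passes 120 N, or if a joint passes its speed limit or range.

## Working session

There is one attempt and no reset: what is moved stays moved. The work goes in short steps, Python scripts to look and compute and a tool call to move; the robot and the scene stay as the last step left them, time stands still between calls to the robot, and variables do not carry over. Pictures are saved under pics/ and viewed, at most 10 in all, crops included, and the job is handed in when it is done.

```bash
mkdir -p pics
```

Create h.py:
```python
import numpy as np, cv2
from station import sensors, eyes, workorder
def cap(n):
    c=eyes.capture(n); return c
def pts(c):
    z=c["z_map"]; K=c["K"]; v,u=np.mgrid[:z.shape[0],:z.shape[1]]
    p=np.stack([(u-K[0,2])/K[0,0]*z,-(v-K[1,2])/K[1,1]*z,-z],-1)
    T=c["world_from_camera"]; return p@T[:3,:3].T+T[:3,3]
def ray(c,u,v,z):
    K=c["K"];T=c["world_from_camera"]
    d=T[:3,:3]@np.array([(u-K[0,2])/K[0,0],-(v-K[1,2])/K[1,1],-1]); o=T[:3,3]
    return o+d*(z-o[2])/d[2]
def save(c,n,crop=None,s=1):
    im=c["pixels"][...,::-1]
    if crop: a,b,e,f=crop; im=im[b:f,a:e]
    cv2.imwrite("pics/"+n,cv2.resize(im,None,fx=s,fy=s,interpolation=cv2.INTER_CUBIC))
```

Run:
```python
from h import *
for n in("top","scene"):
    c=cap(n); save(c,n+"0.png"); print(n,c["K"].round(1).tolist(),c["world_from_camera"].round(3).tolist())
    np.savez(n+"0.npz",**c)
s=sensors.sense();print(s["tcp_pos"],np.round(s["ee_rot"],3),s["gripper_width"])
```

```text
top [[488.4, 0.0, 285.0], [0.0, 488.4, 206.9], [0.0, 0.0, 1.0]] [[-0.005, 0.985, -0.175, 0.459], [-1.0, -0.002, 0.02, 0.122], [0.019, 0.175, 0.984, 0.977], [0.0, 0.0, 0.0, 1.0]]
scene [[488.2, 0.0, 275.9], [0.0, 488.2, 210.1], [0.0, 0.0, 1.0]] [[-0.999, -0.021, 0.041, 0.627], [0.045, -0.603, 0.796, 0.849], [0.008, 0.797, 0.604, 0.669], [0.0, 0.0, 0.0, 1.0]]
[0.20574789 0.58959571 0.2215445 ] [[ 0.944 -0.33  -0.001]
 [-0.33  -0.944 -0.002]
 [ 0.     0.002 -1.   ]] 1.002511036047533
```

View pics/top0.png

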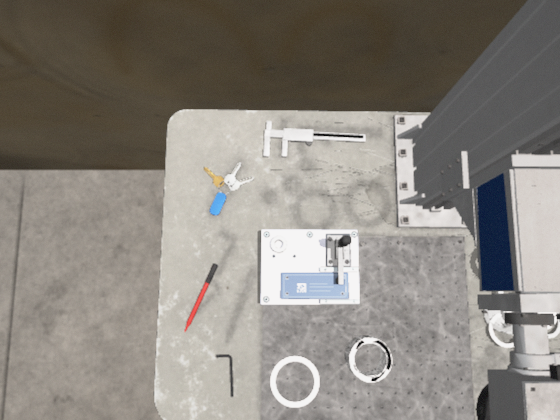

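View pics/scene0.png

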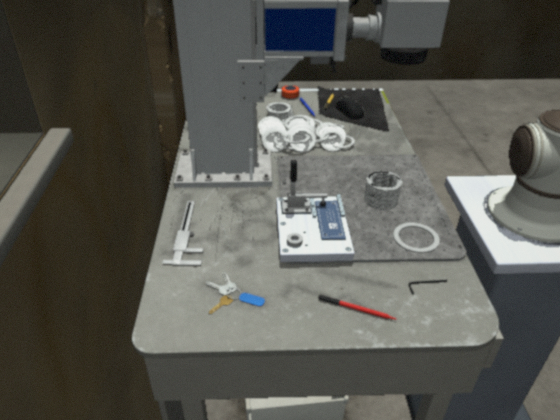

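The top view shows the fixture at px (260–360, 230–303), with +y to the left. The plate spans (281–349, 273–299), the grip end is near (346, 240), and a machine column stands to the right at x > 395. The scene view shows the upright grip at (293, 162–195) and the bushing at (294, 240).

Run:
```python
from h import *
T=dict(np.load("top0.npz"));S=dict(np.load("scene0.npz"))
for n,c in(("top",T),("scene",S)):
    P=pts(c); hsv=cv2.cvtColor(c["pixels"],cv2.COLOR_RGB2HSV)
    ok=(c["z_map"]>0)
    box=ok&(P[...,0]>.3)&(P[...,0]<.62)&(P[...,1]>-.1)&(P[...,1]<.25)
    fx=box&(P[...,2]>.016)&(P[...,2]<.026)
    q=P[fx]; r=cv2.minAreaRect((q[:,:2]*1000).astype(np.float32)); print(n,"fixture",r,np.median(q[:,2]))
    bl=box&(hsv[...,0]>98)&(hsv[...,0]<125)&(hsv[...,1]>60)&(P[...,2]>.015)&(P[...,2]<.04)
    q=P[bl]; print(n,"plate",cv2.minAreaRect((q[:,:2]*1000).astype(np.float32)),np.median(q[:,2]),len(q))
    g=box&(P[...,2]>.07)&(P[...,2]<.2); q=P[g]; print(n,"grip",len(q),q.min(0),q.max(0),np.median(q,0))
    vs,us=np.where(g); print(us.min(),us.max(),vs.min(),vs.max())
    t=box&(P[...,2]>.125);print("top",P[t].min(0) if t.any() else 0,P[t].max(0) if t.any() else 0)
save(T,"t1.png",(240,210,380,315),5)
save(S,"s1.png",(250,140,380,270),4.5)
```

```text
top fixture ((449.506103515625, 36.337646484375), (297.648193359375, 214.34475708007812), 9.898365020751953) 0.021399412512225213
top plate ((488.2971496582031, 50.11004638671875), (118.57301330566406, 19.026315689086914), 89.3923110961914) 0.03574319529455666 50
top grip 123 [ 0.54293491 -0.00560347  0.07269727] [0.55717198 0.0102723  0.15322771] [0.54833111 0.00439485 0.1474939 ]
338 350 235 246
top [ 0.54293491 -0.00560347  0.12678971] [0.55717198 0.01019774 0.15322771]
scene fixture ((442.678466796875, 50.05490493774414), (205.34080505371094, 280.36236572265625), 89.69745635986328) 0.021154561983160902
scene plate ((471.9128723144531, 49.12273025512695), (126.50498962402344, 48.74065017700195), 89.70260620117188) 0.03586567863485135 583
scene grip 227 [ 0.54227956 -0.00548309  0.07059636] [0.55691186 0.01149545 0.15231969] [0.54991218 0.00590587 0.11943328]
289 296 160 194
top [ 0.54285867 -0.00548309  0.12521598] [0.55584109 0.01113938 0.15231969]
```

View pics/t1.png

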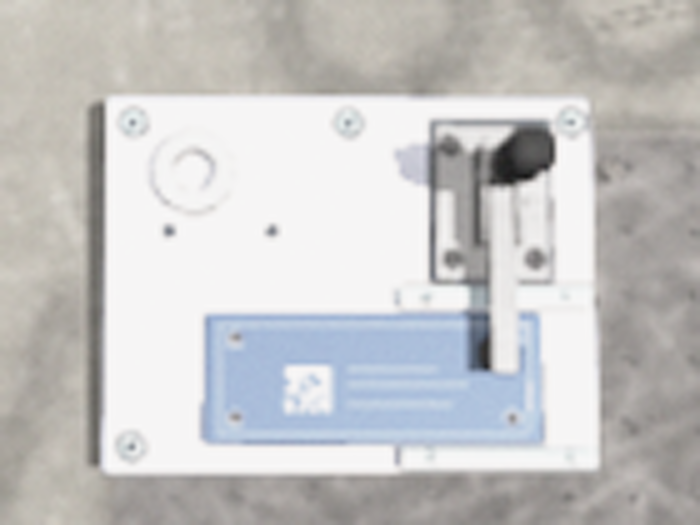

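View pics/s1.png

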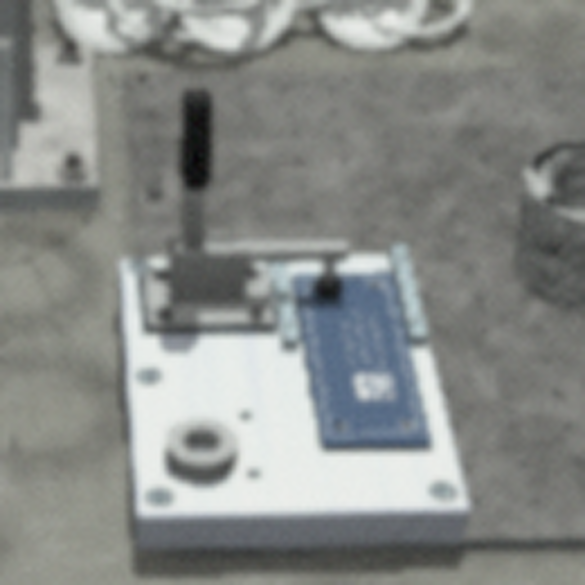

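The top crop shows the plate in the nest with its front end a little inside the block's right edge. The clamp lever lies over it and the grip is at the upper right. The scene crop shows the same, and the heights read about 9 mm above the text's. I'll measure the block top now, by depth and by triangulation.

Run:
```python
from h import *
T=dict(np.load("top0.npz"));S=dict(np.load("scene0.npz"))
def tri(a,b):
    A=[];B=[]
    for c,(u,v) in((T,a),(S,b)):
        o=c["world_from_camera"][:3,3]; d=ray(c,u,v,0)-o; d/=np.linalg.norm(d); M=np.eye(3)-np.outer(d,d); A.append(M);B.append(M@o)
    return np.linalg.lstsq(np.vstack(A),np.hstack(B),rcond=None)[0]
t=lambda u,v:(240+(u+.5)/5-.5,210+(v+.5)/5-.5); s=lambda u,v:(250+(u+.5)/4.5-.5,140+(v+.5)/4.5-.5)
print("blockBL screw -x+y",tri(t(131,446),s(443,490)),"TL screw +x+y",tri(t(133,122),s(160,496)))
print("blk corner +x+y",tri(t(103,96),s(137,515)), "-x+y",tri(t(103,472),s(467,512)))
print("plate back +x",tri(t(205,315),s(323,445)),"-x",tri(t(203,441),s(429,442)))
for n,c in(("top",T),("scene",S)):
    P=pts(c); box=(c["z_map"]>0)&(P[...,0]>.4)&(P[...,0]<.6)&(P[...,1]>-.05)&(P[...,1]<.2)
    h=np.histogram(P[box][:,2],np.arange(-.004,.05,.002));print(n,h[0])
    m=box&(P[...,2]>.025)&(P[...,2]<.05); 
    m=cv2.morphologyEx(m.astype(np.uint8),cv2.MORPH_OPEN,np.ones((3,3)))>0
    q=P[m];print(cv2.minAreaRect((q[:,:2]*1000).astype(np.float32)),q.min(0),q.max(0))
    hsv=cv2.cvtColor(c["pixels"],cv2.COLOR_RGB2HSV)
    m=box&(hsv[...,0]>98)&(hsv[...,0]<125)&(hsv[...,1]>(40 if n=="top" else 60)); m[(P[...,0]>.5)]=0
    uv=np.argwhere(m)[:,::-1]; w=np.array([ray(c,u,v,.0357)[:2] for u,v in uv])
    print("plate",len(w),cv2.minAreaRect((w*1000).astype(np.float32)))
for n,uv in(("edges",[(103,284),(598,284),(350,96),(350,472)]),("plate",[(204,378),(542,378)])):
    for p in uv: print(n,p,ray(T,*t(*p),.031 if n=="edges" else .0357))
```

```text
blockBL screw -x+y [0.44894759 0.14034173 0.03410255] TL screw +x+y [0.57232145 0.13981358 0.03427281]
blk corner +x+y [0.58271352 0.15145861 0.0341005 ] -x+y [0.43957117 0.1509521  0.03049523]
plate back +x [0.49807087 0.11211228 0.03721825] -x [0.45090717 0.11301715 0.03824573]
top [ 277 1000 1265  485  255  697  933  387  120   25    4    6    1    4
   31  338 1502 1771 1077 1090  751  217  103   74   27    5    1]
((511.4123229980469, 56.89756774902344), (190.06358337402344, 144.60975646972656), 89.83084869384766) [ 0.43914366 -0.03831198  0.02504278] [0.58383036 0.15184893 0.04676392]
plate 1196 ((473.9346618652344, 48.11079406738281), (126.49791717529297, 47.034584045410156), 89.76288604736328)
scene [  24  661 1527  439   63  170  513  226  102   67   59   50   58   65
   60   78  527 1323  476  559  584  150   76   85   41   14   13]
((510.653564453125, 56.069496154785156), (192.03207397460938, 144.66998291015625), 89.8739242553711) [ 0.4382856  -0.0398191   0.02501468] [0.58315274 0.15203055 0.04987568]
plate 587 ((472.4438171386719, 49.05647277832031), (122.7367935180664, 47.40973663330078), 89.67585754394531)
edges (103, 284) [0.51067021 0.15119009 0.031     ]
edges (598, 284) [ 0.50992777 -0.03988932  0.031     ]
edges (350, 96) [0.58334286 0.05502067 0.031     ]
edges (350, 472) [0.43919214 0.05700549 0.031     ]
plate (204, 378) [0.47468662 0.11248462 0.0357    ]
plate (542, 378) [ 0.4740928  -0.01651949  0.0357    ]
```

The rows are not in the units I measure in: shifts go in shares of 0.75 m and turns go in shares of 90 degrees. I convert before sending: 0.237 m is 0.316, 0.224 m is 0.2987, 70.7 degrees is 0.7856.

Request:
{"name": "run_rows", "arguments": {"plan": {"moves":[[0,0.316,0.2987,0,0,0,0.7856],[0,0.316,0.2987,0,0,0,0.7856],[0,0.316,0.2987,0,0,0,0.7856],[0,0.316,0.2987,0,0,0,0.7856],[0,0.316,0.2987,0,0,0,0.7856],[0,0.316,0.2987,0,0,0,0.7856],[0,0.316,0.2987,0,0,0,0.7856],[0,0.316,0.2987,0,0,0,0.7856]]}}}

```text
time_s: 0.9
tcp_pos: [0.3564, 0.2973, 0.2224]
ee_rot: [[0.025, -1.0, -0.001], [-1.0, -0.025, -0.001], [0.001, 0.001, -1.0]]
wrist_force: [0.1, -0.1, -0.5]
gripper_width: 0.355
gripper_force: 0.0
```

Run:
```python
from h import *
s=sensors.sense();print(s["tcp_pos"],np.round(s["ee_rot"],3),s["gripper_width"],np.round(s["joints"],1))
```

```text
[0.3564324  0.29727665 0.22238394] [[ 0.025 -1.    -0.001]
 [-1.    -0.025 -0.001]
 [ 0.001  0.001 -1.   ]] 0.3548258888888312 [ 60.    6.2 -21.1  -0.  -62.8 -58.5]
```

To row units: 0.298 m is 0.3973, -0.14 m is -0.1867, 1.4 degrees is 0.0156.

Request:
{"name": "run_rows", "arguments": {"plan": {"moves":[[0,0.3973,-0.1867,0,0,0,0.0156],[0,0.3973,-0.1867,0,0,0,0.0156],[0,0.3973,-0.1867,0,0,0,0.0156],[0,0.3973,-0.1867,0,0,0,0.0156],[0,0.3973,-0.1867,0,0,0,0.0156],[0,0.3973,-0.1867,0,0,0,0.0156],[0,0.3973,-0.1867,0,0,0,0.0156],[0,0.3973,-0.1867,0,0,0,0.0156]]}}}

```text
time_s: 1.7
tcp_pos: [0.507, 0.0047, 0.2217]
ee_rot: [[0.005, -1.0, -0.001], [-1.0, -0.005, -0.001], [0.001, 0.001, -1.0]]
wrist_force: [0.3, -0.2, -0.9]
gripper_width: 0.005
gripper_force: 0.0
```

To row units: 0.1 m is 0.1333, 0.05 m is 0.0667.

Request:
{"name": "run_rows", "arguments": {"plan": {"moves":[[0,0.0027,0,0.0667,0,0,0],[0,0.0027,0,0.1333,0,0,0],[0,0.0027,0,0.1333,0,0,0],[0,0.0027,0,0.1333,0,0,0]]}}}

```text
time_s: 2.1
tcp_pos: [0.5064, 0.0058, 0.123]
ee_rot: [[0.012, -1.0, -0.001], [-1.0, -0.012, -0.001], [0.001, 0.001, -1.0]]
wrist_force: [-0.2, 0.3, 1.5]
gripper_width: 0.007
gripper_force: 0.0
```

Request:
{"name": "run_rows", "arguments": {"plan": {"moves":[[0,0,-0.0133,0,0,0,0],[0,0,-0.024,0,0,0,0],[0,0,-0.032,0,0,0,0],[0,0,-0.04,0,0,0,0],[0,0,-0.048,0,0,0,0]]}}}

```text
time_s: 2.6
tcp_pos: [0.5406, 0.0057, 0.1232]
ee_rot: [[0.01, -1.0, -0.004], [-1.0, -0.01, -0.0], [0.0, 0.004, -1.0]]
wrist_force: [-6.8, 1.5, 5.5]
gripper_width: 0.006
gripper_force: 3.4
```

To row units: -0.04 m is -0.0533, -0.036 m is -0.048.

Request:
{"name": "run_rows", "arguments": {"plan": {"moves":[[0,0,-0.008,0,0,0,0],[0,0,-0.016,0,0,0,0],[0,0,-0.024,0,0,0,0],[0,0,-0.032,0,0,0,0],[0,0,-0.04,0,0,0,0],[0,0,-0.048,0,0,0,0],[0,0,-0.0533,0,0,0,0],[0,0,-0.0533,0,0,0,0]]}}}

```text
time_s: 3.4
tcp_pos: [0.5829, 0.0065, 0.1227]
ee_rot: [[0.011, -1.0, 0.0], [-1.0, -0.011, 0.0], [-0.0, -0.0, -1.0]]
wrist_force: [-0.2, 1.1, 1.5]
gripper_width: 0.003
gripper_force: 0.4
```

Run:
```python
from h import *
for n in("top","scene"):
    c=cap(n); save(c,n+"2.png",(180,120,420,320),3)
```

```text
(no output)
```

View pics/scene2.png

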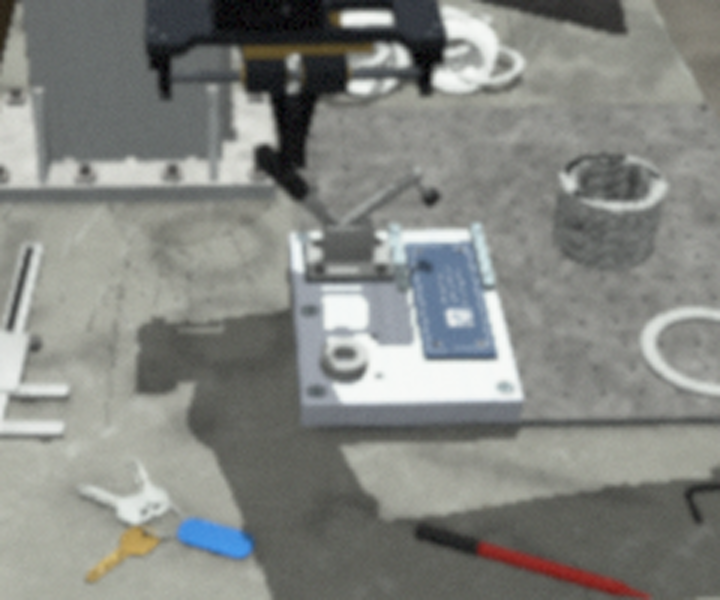

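The clamp is open: the handle leans over at (255–305, 150–195), the lever is raised, and the plate has not moved. Next I retreat and go behind the plate.

To row units: -0.1347 m is -0.1796, -0.11 m is -0.1467, 0.6 degrees is 0.0067.

Request:
{"name": "run_rows", "arguments": {"plan": {"moves":[[0,0,0.016,-0.04,0,0,0.0067],[0,0,0.016,-0.1067,0,0,0.0067],[0,-0.0533,0.0533,-0.1067,0,0,0.0067],[0,-0.1067,0.0933,-0.1067,0,0,0.0067],[0,-0.1467,0.1333,-0.1067,0,0,0.0067],[0,-0.1796,0.1433,-0.1067,0,0,0.0067],[0,-0.1796,0.1433,-0.1067,0,0,0.0067],[0,-0.1796,0.1433,-0.1067,0,0,0.0067]]}}}

```text
time_s: 4.3
tcp_pos: [0.4732, 0.1402, 0.2028]
ee_rot: [[0.002, -1.0, 0.001], [-1.0, -0.002, 0.0], [-0.0, -0.001, -1.0]]
wrist_force: [0.2, 0.4, 0.0]
gripper_width: 0.005
gripper_force: 0.0
```

Request:
{"name": "run_rows", "arguments": {"plan": {"moves":[[0,0,0,0.0667,0,0,0],[0,0,0,0.1333,0,0,0],[0,0,0,0.1733,0,0,0],[0,0,0,0.2,0,0,0],[0,0,0,0.2,0,0,0]]}}}

```text
time_s: 4.8
tcp_pos: [0.4718, 0.1376, 0.0496]
ee_rot: [[-0.002, -1.0, -0.006], [-1.0, 0.002, -0.004], [0.004, 0.006, -1.0]]
wrist_force: [-0.6, 0.7, -0.1]
gripper_width: 0.003
gripper_force: 0.0
```

To row units: 0.015 m is 0.02, 0.014 m is 0.0187.

Request:
{"name": "run_rows", "arguments": {"plan": {"moves":[[0,0,-0.0027,0.0107,0,0,0],[0,0,-0.0027,0.0187,0,0,0],[0,0,-0.0027,0.02,0,0,0],[0,0,-0.0027,0.02,0,0,0]]}}}

```text
time_s: 5.2
tcp_pos: [0.4756, 0.14, 0.038]
ee_rot: [[0.0, -1.0, 0.001], [-1.0, -0.0, 0.001], [-0.001, -0.001, -1.0]]
wrist_force: [0.7, -0.1, 0.1]
gripper_width: 0.003
gripper_force: 0.0
```

To row units: 0.004 m is 0.0053, 0.002 m is 0.0027.

Request:
{"name": "run_rows", "arguments": {"plan": {"moves":[[0,0,0,0.0027,0,0,0],[0,0,0,0.0053,0,0,0],[0,0,0,0.0053,0,0,0],[0,0,0,0.0053,0,0,0]]}}}

```text
time_s: 5.6
tcp_pos: [0.4753, 0.14, 0.0336]
ee_rot: [[0.0, -1.0, 0.0], [-1.0, -0.0, 0.0], [-0.0, -0.0, -1.0]]
wrist_force: [0.4, -0.2, 0.3]
gripper_width: 0.005
gripper_force: 0.0
```

Request:
{"name": "run_rows", "arguments": {"plan": {"moves":[[0,0,0,0.0013,0,0,0],[0,0,0,0.002,0,0,0],[0,0,0,0.002,0,0,0]]}}}

```text
time_s: 5.9
tcp_pos: [0.4752, 0.1399, 0.0319]
ee_rot: [[0.0, -1.0, -0.0], [-1.0, -0.0, -0.0], [0.0, 0.0, -1.0]]
wrist_force: [0.9, 1.1, 0.3]
gripper_width: 0.004
gripper_force: 0.0
```

To row units: 0.045 m is 0.06, 0.042 m is 0.056.

Request:
{"name": "run_rows", "arguments": {"plan": {"moves":[[0,0.0107,0,0,0,0,0],[0,0.0187,0,0,0,0,0],[0,0.0267,0,0,0,0,0],[0,0.0347,0,0,0,0,0],[0,0.0427,0,0,0,0,0],[0,0.0507,0,0,0,0,0],[0,0.056,0,0,0,0,0],[0,0.06,0,0,0,0,0]]}}}

```text
time_s: 6.7
tcp_pos: [0.4753, 0.0945, 0.0321]
ee_rot: [[-0.0, -1.0, 0.0], [-1.0, 0.0, 0.0], [-0.0, -0.0, -1.0]]
wrist_force: [0.5, -0.4, -0.6]
gripper_width: 0.008
gripper_force: 0.1
```

Request:
{"name": "run_rows", "arguments": {"plan": {"moves":[[0,0.0067,0,0,0,0,0],[0,0.0133,0,0,0,0,0],[0,0.0173,0,0,0,0,0],[0,0.02,0,0,0,0,0],[0,0.02,0,0,0,0,0]]}}}

```text
time_s: 7.2
tcp_pos: [0.4752, 0.0796, 0.032]
ee_rot: [[-0.0, -1.0, -0.0], [-1.0, 0.0, -0.0], [0.0, 0.0, -1.0]]
wrist_force: [-0.9, -0.3, -0.4]
gripper_width: 0.007
gripper_force: 0.0
```

Run:
```python
from h import *
for n in("top","scene"):
    c=cap(n); save(c,n+"3.png",(220,140,400,290),4); P=pts(c)
    hsv=cv2.cvtColor(c["pixels"],cv2.COLOR_RGB2HSV)
    m=(c["z_map"]>0)&(P[...,0]>.42)&(P[...,0]<.51)&(P[...,1]>-.12)&(P[...,1]<.16)&(hsv[...,0]>98)&(hsv[...,0]<125)&(hsv[...,1]>(40 if n=="top" else 60))&(abs(P[...,2]-.036)<.008)
    w=np.array([ray(c,u,v,.0357)[:2] for v,u in np.argwhere(m)]); print(n,len(w),w.min(0),w.max(0))
```

```text
top 422 [ 0.4517383  -0.05899706] [ 0.49907558 -0.00447935]
scene 87 [ 0.45224528 -0.03206447] [0.49694071 0.08468207]
```

View pics/scene3.png

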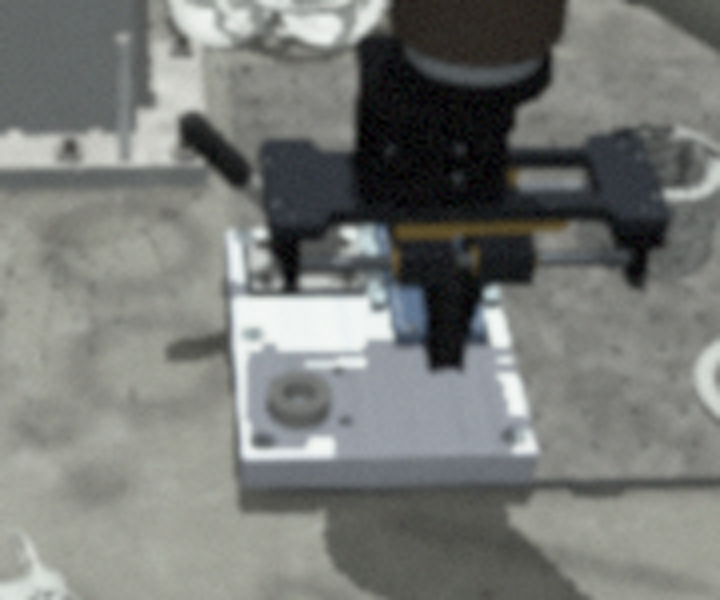

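View pics/top3.png

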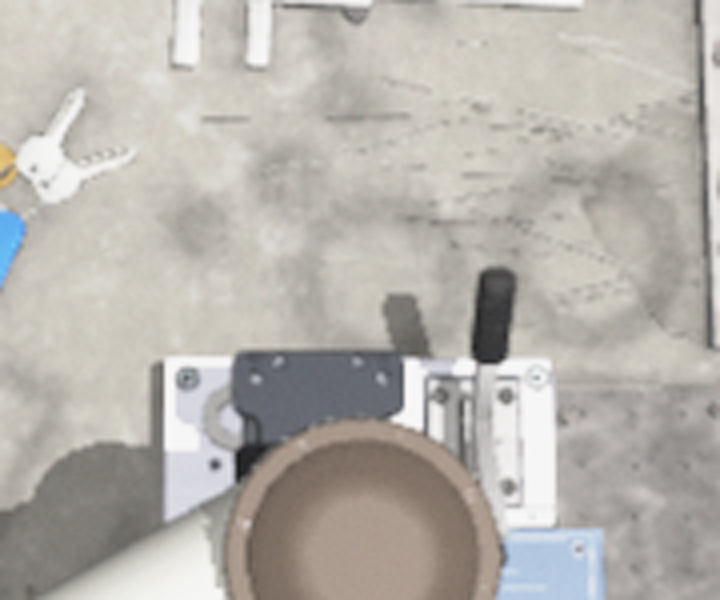

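The scene view shows the finger at (447, 340) against the plate's back end. The top view shows the plate's front at (603, 560), past the block's edge at 555, so about 20 mm is out. I'll push about 10 mm more.

To row units: 0.0095 m is 0.0127, 0.009 m is 0.012.

Request:
{"name": "run_rows", "arguments": {"plan": {"moves":[[0,0.0053,0,0,0,0,0],[0,0.0093,0,0,0,0,0],[0,0.012,0,0,0,0,0],[0,0.0127,0,0,0,0,0],[0,0.0127,0,0,0,0,0],[0,0.0127,0,0,0,0,0]]}}}

```text
time_s: 7.9
tcp_pos: [0.4752, 0.0704, 0.032]
ee_rot: [[0.0, -1.0, -0.0], [-1.0, -0.0, -0.0], [0.0, 0.0, -1.0]]
wrist_force: [-0.2, -0.7, 0.0]
gripper_width: 0.006
gripper_force: 0.0
```

Request:
{"name": "run_rows", "arguments": {"plan": {"moves":[[0,-0.008,0,0,0,0,0],[0,-0.0267,0,0,0,0,0],[0,-0.0667,0,0,0,0,0],[0,-0.08,0,-0.0533,0,0,0],[0,-0.08,0,-0.12,0,0,0],[0,-0.08,0,-0.1733,0,0,0],[0,-0.08,0,-0.2267,0,0,0],[0,-0.08,0,-0.2267,0,0,0]]}}}

```text
time_s: 8.7
tcp_pos: [0.4786, 0.1331, 0.2084]
ee_rot: [[0.002, -1.0, 0.012], [-1.0, -0.002, 0.006], [-0.006, -0.012, -1.0]]
wrist_force: [0.4, 0.8, 0.2]
gripper_width: 0.005
gripper_force: 0.0
```

Run:
```python
from h import *
for n in("top","scene"):
    c=cap(n); P=pts(c)
    hsv=cv2.cvtColor(c["pixels"],cv2.COLOR_RGB2HSV)
    m=(c["z_map"]>0)&(P[...,0]>.42)&(P[...,0]<.51)&(P[...,1]>-.12)&(P[...,1]<.16)&(hsv[...,0]>98)&(hsv[...,0]<125)&(hsv[...,1]>(40 if n=="top" else 60))&(abs(P[...,2]-.036)<.008)
    w=np.array([ray(c,u,v,.0357)[:2] for v,u in np.argwhere(m)]); print(n,len(w),w.min(0),w.max(0))
    g=(P[...,0]>.57)&(P[...,0]<.65)&(abs(P[...,1]-.003)<.03)&(P[...,2]>.07)&(P[...,2]<.15);q=P[g];print(len(q),q.min(0),q.max(0))
```

```text
top 1221 [ 0.45169012 -0.06831717] [0.49929605 0.05828745]
238 [ 0.57044832 -0.0068764   0.08266409] [0.61234127 0.01026999 0.13441885]
scene 524 [ 0.45051391 -0.06686079] [0.49773588 0.05834603]
200 [ 0.57099552 -0.00687437  0.08157309] [0.60883614 0.01204804 0.13272093]
```

To row units: -0.172 m is -0.2293, 0.13 m is 0.1733.

Request:
{"name": "run_rows", "arguments": {"plan": {"moves":[[0,0.04,-0.0533,0,0,0,0],[0,0.08,-0.1067,0,0,0,0],[0,0.12,-0.16,0,0,0,0],[0,0.16,-0.2,0,0,0,0],[0,0.1733,-0.2293,0,0,0,0],[0,0.1733,-0.2293,0,0,0,0],[0,0.1733,-0.2293,0,0,0,0],[0,0.1733,-0.2293,0,0,0,0]]}}}

```text
time_s: 9.6
tcp_pos: [0.6462, 0.0012, 0.2009]
ee_rot: [[0.001, -1.0, -0.003], [-1.0, -0.001, -0.0], [0.0, 0.003, -1.0]]
wrist_force: [-0.6, -0.7, -0.3]
gripper_width: 0.006
gripper_force: 0.0
```

Request:
{"name": "run_rows", "arguments": {"plan": {"moves":[[0,0,0,0.0533,0,0,0],[0,0,0,0.1,0,0,0],[0,0,0,0.1267,0,0,0],[0,0,0,0.1267,0,0,0],[0,0,0,0.1267,0,0,0]]}}}

```text
time_s: 10.1
tcp_pos: [0.6474, 0.0011, 0.1079]
ee_rot: [[0.002, -1.0, 0.001], [-1.0, -0.002, -0.0], [0.0, -0.001, -1.0]]
wrist_force: [0.3, -0.1, 1.1]
gripper_width: 0.004
gripper_force: 0.0
```

To row units: 0.054 m is 0.072, 0.048 m is 0.064.

Request:
{"name": "run_rows", "arguments": {"plan": {"moves":[[0,0,0.016,0,0,0,0],[0,0,0.024,0,0,0,0],[0,0,0.032,-0.0053,0,0,0],[0,0,0.04,-0.0107,0,0,0],[0,0,0.048,-0.0147,0,0,0],[0,0,0.056,-0.0187,0,0,0],[0,0,0.064,-0.0227,0,0,0],[0,0,0.072,-0.0253,0,0,0]]}}}

```text
time_s: 10.9
tcp_pos: [0.5976, 0.0009, 0.1298]
ee_rot: [[0.002, -1.0, 0.012], [-1.0, -0.002, 0.001], [-0.001, -0.012, -1.0]]
wrist_force: [4.9, 0.0, 3.3]
gripper_width: 0.01
gripper_force: 2.1
```

Request:
{"name": "run_rows", "arguments": {"plan": {"moves":[[0,0,0.0067,-0.0027,0,0,0],[0,0,0.0133,-0.0053,0,0,0],[0,0,0.02,-0.0067,0,0,0],[0,0,0.024,-0.0067,0,0,0],[0,0,0.024,-0.0067,0,0,0]]}}}

```text
time_s: 11.4
tcp_pos: [0.574, 0.0003, 0.1305]
ee_rot: [[0.0, -1.0, -0.002], [-1.0, -0.0, -0.0], [0.0, 0.002, -1.0]]
wrist_force: [-0.2, -0.2, -0.3]
gripper_width: 0.006
gripper_force: 0.0
```

Run:
```python
from h import *
for n in("top","scene"):
    c=cap(n); P=pts(c)
    if n=="scene": save(c,n+"4.png",(220,120,400,270),4)
    g=(P[...,0]>.535)&(P[...,0]<.562)&(abs(P[...,1]-.003)<.012)&(P[...,2]>.12)&(P[...,2]<.16);q=P[g];print(len(q),q.min(0) if len(q) else 0,q.max(0) if len(q) else 0)
```

```text
34 [ 0.54287999 -0.00545236  0.13100536] [0.54851757 0.00677634 0.15235813]
113 [ 0.54277655 -0.00431828  0.12008693] [0.5569986  0.01132467 0.15329893]
```

View pics/scene4.png

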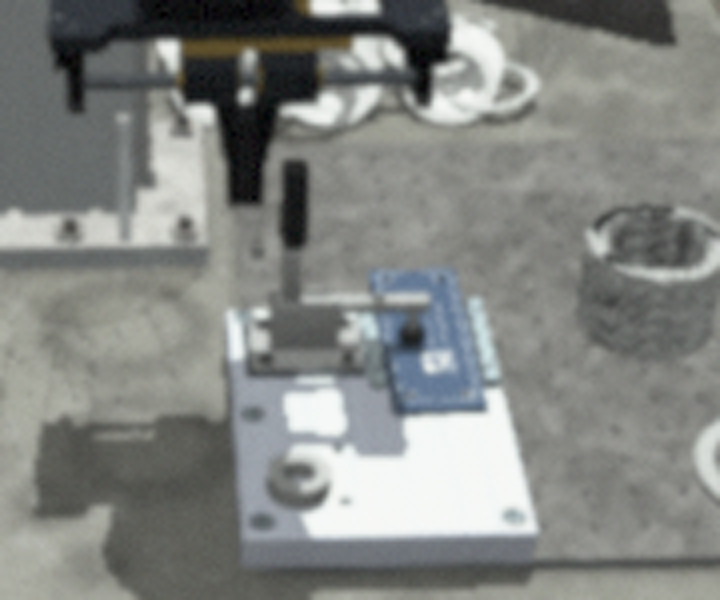

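The handle is upright again at (293, 160–250), where it stood at the start, and the foot is on the plate at (412, 330). I'll back away, check the plate and hand in.

To row units: -0.1 m is -0.1333, -0.07 m is -0.0933.

Request:
{"name": "run_rows", "arguments": {"plan": {"moves":[[0,0,-0.0267,0,0,0,0],[0,0,-0.0533,-0.0267,0,0,0],[0,0,-0.0533,-0.0933,0,0,0],[0,0,-0.0533,-0.1333,0,0,0],[0,0,-0.0533,-0.1333,0,0,0],[0,0,-0.0533,-0.1333,0,0,0],[0,0,-0.0533,-0.1333,0,0,0],[0,0,-0.0533,-0.1333,0,0,0]]}}}

```text
time_s: 12.3
tcp_pos: [0.6146, 0.0004, 0.2294]
ee_rot: [[0.0, -1.0, -0.003], [-1.0, -0.0, -0.001], [0.001, 0.003, -1.0]]
wrist_force: [-0.2, 0.3, 0.2]
gripper_width: -0.0
gripper_force: 0.0
```

Run:
```python
from h import *
for n in("top","scene"):
    c=cap(n); P=pts(c)
    hsv=cv2.cvtColor(c["pixels"],cv2.COLOR_RGB2HSV)
    m=(c["z_map"]>0)&(P[...,0]>.42)&(P[...,0]<.51)&(P[...,1]>-.12)&(P[...,1]<.16)&(hsv[...,0]>98)&(hsv[...,0]<125)&(hsv[...,1]>(40 if n=="top" else 60))&(abs(P[...,2]-.036)<.008)
    w=np.array([ray(c,u,v,.0357)[:2] for v,u in np.argwhere(m)]); print(n,len(w),w.min(0),w.max(0),np.median(P[m][:,2]))
    g=(P[...,0]>.53)&(P[...,0]<.58)&(abs(P[...,1]-.003)<.012)&(P[...,2]>.12)&(P[...,2]<.16);q=P[g];print(len(q),q.min(0),q.max(0))
```

```text
top 978 [ 0.45169012 -0.06831717] [0.4992095  0.03850913] 0.035026453890814935Traceback (most recent call last):
  File "<stdin>", line 7, in <module>
    return umr_minimum(a, axis, None, out, keepdims, initial, where)
ValueError: zero-size array to reduction operation minimum which has no identity
```

```bash
python3 -c "
from h import *
P=pts(cap('scene'));g=(P[...,0]>.53)&(P[...,0]<.58)&(abs(P[...,1]-.003)<.012)&(P[...,2]>.12)&(P[...,2]<.16);q=P[g];print(len(q),q.min(0),q.max(0))
print(workorder.finish_job())"
```

```text
112 [ 0.5429442  -0.00349319  0.12070844] [0.55693348 0.01112089 0.15316292]
the job is handed in; nothing more can be done
None
```

The job is handed in, but no verdict came back: by camera the plate sticks out about 30 mm past the fixture's end, the handle is upright again and the arm is clear; I did not measure the foot's force on the plate.

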